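# Make up the hand-washing kit and the dish-washing kit

## Robot

A 6-joint arm with a two-finger parallel gripper is mounted at the origin on the work surface. World frame = base frame: x ahead of the robot, y to its left, z up, the work surface at z = 0. Lengths are in m, angles in rad, forces in N, time in s.
With the tool pointing down it reaches from about 0.35 to 0.85 m from the base axis. Payload 8.1 kg.
Tool frame: the origin (TCP) lies between the finger pads; the fingertips stand 11 mm ahead of it and the grasp point (between the pads) lies 8 mm behind it (robot.tips_ahead is the distance from the TCP to the fingertips, in m); z points along the fingers, y is the line along which they close (so a half turn about z gives the same grasp; the last joint's range is limited). The gripper opens to 93 mm and grips with 3 to 60 N. Pads are 15 mm wide; open, the fingers measure 128 mm over their backs; the gripper's body (75 mm by 188 mm) begins 65 mm behind the grasp point.
Start: joints at [-1.34, 0.13, 1.488, -0, 1.523, -0.085], TCP at [0.186, -0.57, 0.23] pointing down, gripper open.
Joint ranges: [-2.96, 2.96], [-0.89, 2.26], [0.02, 2.5], [-1.34, 4.48], [0, 2.73], [-2.66, 2.66]. Speed limits (rad/s): [2.39, 2.39, 2.79, 3.14, 3.14, 3.14].

## Interface

Orientations are given as a rotation vector (axis times angle).
In Python, from plant import robot gives the robot as it stands. The module is installed in compiled form; this text tells all that it offers.
- The arm moves only by the tool move_arm, never from a script. Its argument "deltas" is one flat list of numbers, 7 for each row, row after row: the shift along the tool's x, y, z in m, then the turn, a rotation vector about the tool's x, y, z in rad, then the opening, from 0 (shut) to 1 (fully open). A call has 1 to 12 rows; each row is the pose to reach, as a shift and turn from the pose commanded when the call began, along the tool's axes at that moment; what a row does not reach only later rows make up. A row lasts 1/8 s, in which the tool goes at most 62.5 mm and 10.7 degrees, less where a joint would pass 70% of its speed; a pose out of reach is approached as far as the arm can. A call with a gripper value outside its range is refused whole. The fingers move at their own pace and stop on an object; "squeeze" is the grip in N (left out, the last holds). Time passes only in rows, so rows that repeat a pose let the fingers close. It gives the time, the measured TCP pose, the force, the opening and the grip force at its end, in the units of the state.
- robot.read_state(): the state, without advancing time (a new reading comes with each control period).
- robot.read_camera(name): name is "scene" or "top" or "wrist"; returns (picture, depth): 480x640x3 uint8, red, green, blue; 480x640 float32, m along the optical axis (not along the pixel's ray), 0 where there is no reading.
- robot.camera_model(name): a dict with "K" (3x3 intrinsics, pixels), "R" (3x3) and "t" (3): a world point X has camera coordinates R X + t; the wrist camera has in their place "tool_from_camera" (4x4, takes a point from camera to tool coordinates, whose origin is the TCP and whose axes are the flange's). Camera axes: x right, y down, z forward; pixel columns grow to the right and rows downward; lengths in m; the calibration is good to about 2 mm. A picture is of the moment at which its call begins: read the wrist's pose just before it. camera_model takes no time and is no camera call.
- robot.close_job(): hands the job in; it is judged then, once.
Trained networks look in the newest picture that a camera, given by its name, has taken for a name from the list of things; names that differ only in an ending like _2 or _b are one class to them, and where a whole thing is asked for, a point or a joint stands for the part that bears it (a point fixed in the world has none). Each returns a list of dicts, best first, with "confidence" (0 to 1); they miss things now and then, are a little off and sometimes report something else, mostly with a low value. They report only what shows in the picture. A call takes as long as a camera call. They do not tell look-alikes from the thing itself.
- robot.recognise(camera, label): "uv" ([column, row] in pixels, amid what is visible of it).
The state is a dict: "t": time; "q": joint angles; "dq": joint speeds; "joint_torque": joint torques, N m; "tool_pos": TCP position; "orientation": TCP orientation; "force": force on the tool from outside, world axes, zero at the start; "wrist_torque": the same for the moment, N m; "opening": finger opening in m; "gripper_force": force on a finger pad.
Only numpy, scipy, OpenCV 4.12 (cv2) and the standard library are available. Lean on these libraries where they do the work, as an engineer would, in place of code of your own. Each camera call takes 0.05 s, during which the arm holds its last target. There are 200 camera calls.

## Task

Make up two washing kits from the things on the counter. Hand kit, on the sloping steel drainer: the rectangular bar of soap in the wide bay and the plain nail brush (bristles down) in the narrow bay, each lying flat on the slope, midway across its bay, its length pointing up the slope and its lower end against the lip. Dish kit, in the flat white tray: the larger sink plug, knob up, in the square compartment and the loop-handled scrub brush, bristles down, lengthwise in the long compartment; leave the round soap and the smaller plug where they lie.

Things in the scene. Friction and masses are not known exactly. Their poses are not given: they have to be found in the camera images.
- soap_bar: cream rectangular bar of soap, 90 x 60 x 30 mm high, lying flat; about 150 g. Origin: centre of its underside; x along its 90 mm length, y across its 60 mm width, z up.
- round_soap: cream round puck of soap, diameter 60 mm, 28 mm high (a spare, belongs to no kit). Origin: centre of its underside; z up.
- nail_brush: plain wooden nail brush without handle, bristles down, 94 x 34 x 34 mm high: bristles up to 18 mm (1 mm inside the block's sides), wooden block above; about 70 g. Origin: centre of the underside of the bristles; x along its 94 mm length, y across its 34 mm width, z up.
- scrub_brush: Wooden scrub brush with loop handle, bristles down, 110 (x) x 52 (y) x 74 mm high, 160 g: bristles and block up to 34 mm; above, a handle bar along x, 16 mm wide in y, at 60 to 74 mm height, on a post at each end, 80 mm free between. Grip across the bar's middle. Origin: centre of its underside, z up.
- big_plug: the larger sink plug: black rubber disc, diameter 62 mm, 10 mm thick, with an upright steel knob of diameter 18 mm on its centre from 10 to 42 mm height; about 120 g. Origin: centre of its underside; z up along the knob.
- small_plug: the smaller sink plug (a spare, belongs to no kit): black rubber disc, diameter 40 mm, 10 mm thick, steel knob of diameter 14 mm up to 36 mm height. Origin: centre of its underside; z up.
- drainer: Fixed steel soap drainer, black lip and rib, 164 (y) x 137 mm. Origin on the counter under its middle, z vertical. Top rises to +x at 15 deg from the low edge (x -62, z 14 mm), 130 mm long, not slippery. Lip along the low edge, square to the slope, 11 mm high, inner face at x -62. A 5 mm rib up the slope (y -13) parts the wide bay (88 mm, centre y +34) from the narrow bay (62 mm, y -47). Side rims 8 mm.
- caddy: Fixed flat white plastic tray, 148 (x) x 184 mm (y); walls 4 mm thick, tops 14 mm over the counter; floor 4 mm thick. Origin on the counter under its middle, z up. Compartments (inside, mm): long one 140 (x) x 80 (y), centre x 0, y +48; square one 92 x 92, centre x +24, y -42; small slot 44 (x) x 92 (y), centre x -48, y -42, not used.
Not all that is in view belongs to the job. What is shaped like the drainer but pink is not meant.

How it is judged:
At the end, for the whole second after the job is handed in: Soap and nail brush flat on the slope in their bays: lower end within 12 mm of the lip, 16 mm of mid-bay, 0.3 rad of upslope. Plug and scrub brush flat on the floor of their compartments, within 18 mm of the middle, brush within 0.4 rad. Spares within 30 mm of their start. All at rest (x of soap_bar in the frame of drainer between -0.0225 and -0.0065 m and y of soap_bar in the frame of drainer between 0.018 and 0.05 m and z of soap_bar in the frame of drainer between 0.0207 and 0.0327 m and x of nail_brush in the frame of drainer between -0.0206 and -0.0046 m and y of nail_brush in the frame of drainer between -0.063 and -0.031 m and z of nail_brush in the frame of drainer between 0.0212 and 0.0332 m and angle between soap_bar's own z axis and vertical between 0.19 and 0.34 rad and angle between the y axis of each of soap_bar, nail_brush and the y axis of drainer, either way round below 0.3 rad and angle between nail_brush's own z axis and vertical between 0.19 and 0.34 rad and x of big_plug in the frame of caddy between 0.006 and 0.042 m and y of big_plug in the frame of caddy between -0.06 and -0.024 m and z of big_plug in the frame of caddy between 0 and 0.008 m and x of scrub_brush in the frame of caddy between -0.018 and 0.018 m and y of scrub_brush in the frame of caddy between 0.03 and 0.066 m and z of scrub_brush in the frame of caddy between 0 and 0.008 m and angle between each of big_plug, scrub_brush's own z axis and vertical below 0.1 rad and angle between the x axis of scrub_brush and the x axis of caddy, either way round below 0.4 rad and distance of each of round_soap, small_plug from where it was at the start of the episode below 0.03 m and linear speed of each of soap_bar, nail_brush, big_plug, scrub_brush, round_soap, small_plug below 0.02 m/s); the robot touches nothing.
It also fails if it takes over 102 s, if anything falls off the work surface, if the arm or the gripper's body presses on something with over 40 N, if the wrist force passes 120 N, or if a joint passes its speed limit or range.

## Working session

There is one attempt and no reset: what is moved stays moved. The work goes in short steps, Python scripts to look and compute and a tool call to move; the robot and the scene stay as the last step left them, time stands still between calls to the robot, and variables do not carry over. Pictures are saved under pics/ and viewed, at most 14 in all, crops included, and the job is handed in when it is done.

Besides the shell and the picture viewer there is one more tool, called by a JSON object that holds its "api" and its "payload". move_arm: Moves the arm, as the interface text tells. Its arguments: {"type":"object","properties":{"deltas":{"type":"array","items":{"type":"number"}},"squeeze":{"type":"number"}},"required":["deltas"]}

```bash
mkdir -p pics; ls
python3 - <<'E'
from plant import robot
import cv2,numpy as np
s=robot.read_state();print(s['t'],s['tool_pos'],s['orientation'],s['opening'])
for c in ['top','scene']:
    im,d=robot.read_camera(c);cv2.imwrite(f'pics/{c}0.png',im[:,:,::-1]);np.savez(f'pics/{c}0.npz',im=im,d=d)
    m=robot.camera_model(c);print(c,m)
    for l in ['soap_bar','round_soap','nail_brush','scrub_brush','big_plug','small_plug','drainer','caddy']:
        r=robot.recognise(c,l)
        for x in r[:3]:
            u,v=map(int,x['uv']);z=d[v,u]
            X=m['R'].T@(z*np.linalg.inv(m['K'])@[u,v,1]-m['t'])
            print(l,u,v,round(x['confidence'],2),X.round(3))
print(robot.camera_model('wrist'))
E
```

```text
pics
0.0 [ 0.18622785 -0.56979741  0.22859179] [-3.10071923e+00 -4.93726429e-01  2.38367420e-04] 0.09303372432090175
top {'K': array([[476.31753205,   0.        , 315.1164338 ],
       [  0.        , 476.31753205, 234.32270621],
       [  0.        ,   0.        ,   1.        ]]), 'R': array([[-7.07820149e-04, -9.99709217e-01,  2.41035543e-02],
       [-9.91764923e-01, -2.38514799e-03, -1.28049398e-01],
       [ 1.28069654e-01, -2.39956956e-02, -9.91474846e-01]]), 't': array([-0.04929234,  0.46757061,  1.08828948])}
soap_bar 262 236 0.85 [0.463 0.075 0.033]
soap_bar 331 238 0.52 [ 0.459 -0.086  0.031]
round_soap 329 238 0.6 [ 0.46  -0.082  0.024]
nail_brush 269 158 0.73 [0.65  0.061 0.035]
scrub_brush 329 154 0.81 [ 0.649 -0.08   0.075]
big_plug 391 157 0.94 [ 0.656 -0.232  0.029]
small_plug 271 157 0.24 [0.653 0.056 0.033]
drainer 418 239 0.97 [ 0.457 -0.292  0.028]
drainer 458 331 0.63 [ 0.244 -0.378  0.03 ]
caddy 164 243 0.78 [0.449 0.31  0.005]
scene {'K': array([[563.259071  ,   0.        , 315.86704222],
       [  0.        , 563.259071  , 235.65242711],
       [  0.        ,  
[... 456 characters left out ...]
21]
small_plug 406 374 0.65 [0.679 0.225 0.014]
drainer 223 122 0.82 [ 0.24  -0.382  0.03 ]
drainer 206 189 0.71 [ 0.456 -0.293  0.028]
caddy 171 273 0.24 [ 0.674 -0.23   0.024]
{'K': array([[398.65332036,   0.        , 323.06869954],
       [  0.        , 398.65332036, 236.2410234 ],
       [  0.        ,   0.        ,   1.        ]]), 'tool_from_camera': array([[ 4.71334678e-04, -9.59031469e-01, -2.83299169e-01,
         7.97269173e-02],
       [ 9.99999198e-01,  7.85088541e-04, -9.93968028e-04,
         2.32624870e-04],
       [ 1.17566155e-03, -2.83298473e-01,  9.59031070e-01,
        -1.55338087e-01],
       [ 0.00000000e+00,  0.00000000e+00,  0.00000000e+00,
         1.00000000e+00]])}
```

Run:
```python
import cv2
a=cv2.imread('pics/top0.png');cv2.imwrite('pics/topc.png',cv2.resize(a[110:370,120:510],None,fx=2,fy=2,interpolation=2))
```

```text
(no output)
```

View pics/topc.png

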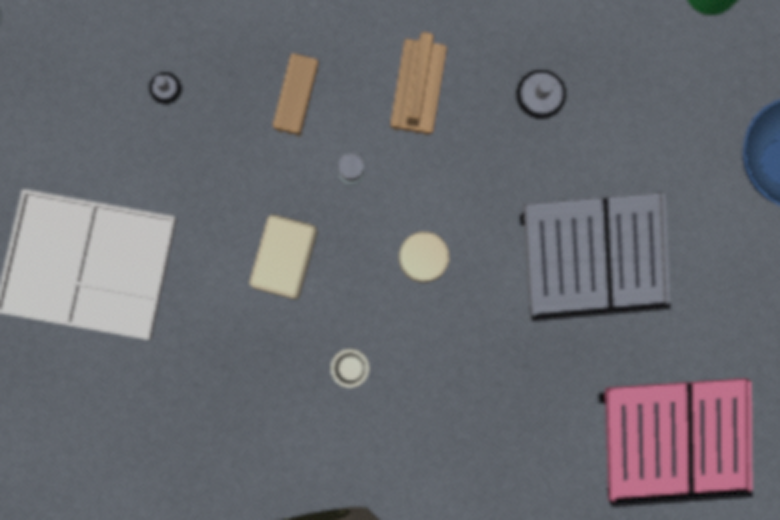

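View pics/scene0.png

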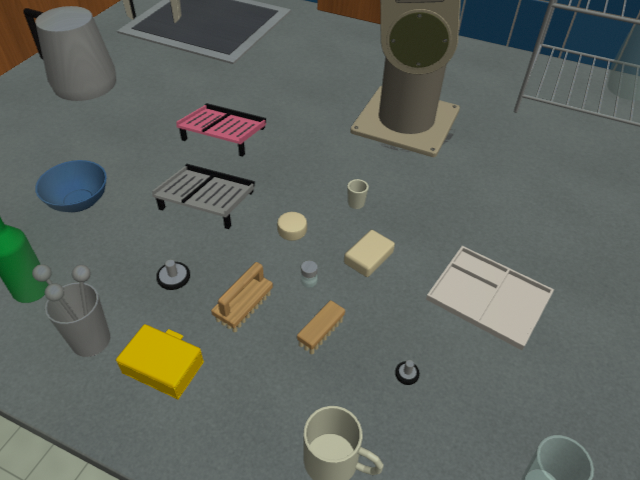

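Top view: everything lies between the two racks. In `topc.png`, drainer steel (597,255), pink decoy (680,440), caddy (85,265), soap bar (283,257), round soap (424,257), nail brush (296,93), scrub (418,85), big plug (541,92), small plug (165,87). Next, precise fits.

```bash
cat > h.py <<'E'
import numpy as np,cv2
from scipy.spatial.transform import Rotation as Ro
def cloud(d,K,R=None,t=None):
    v,u=np.mgrid[:480,:640];P=np.stack([u,v,np.ones_like(u)],-1)@np.linalg.inv(K).T*d[...,None]
    return (P-t)@R if R is not None else P
def rect(P,s=None):
    (c,wh,a)=cv2.minAreaRect((P[:,:2]*1000).astype(np.float32));b=cv2.boxPoints((c,wh,a))
    e=b[1]-b[0];f=b[2]-b[1];l=e if np.hypot(*e)>np.hypot(*f) else f
    return np.round(c,1),np.round(sorted(wh),1),round(float(np.arctan2(l[1],l[0])%np.pi),3)
E
python3 - <<'E'
from h import *
from plant import robot
m=robot.camera_model('top');z=np.load('pics/top0.npz');im=z['im'].astype(int);d=z['d']
X=cloud(d,m['K'],m['R'],m['t']);ok=d>0
near=lambda x,y,r:ok&(np.hypot(X[...,0]-x,X[...,1]-y)<r)
g=near(.55,0,.06)&(X[...,2]<.012);print('floor',np.median(X[g][:,2]),X[g][:,2].std())
for n,x,y,r,lo,hi in [('soap',.463,.075,.07,.024,.04),('round',.46,-.083,.05,.02,.04),('nail',.65,.061,.07,.026,.045),('scrubblock',.65,-.08,.08,.026,.045),('bar',.65,-.08,.08,.065,.085),('plugdisc',.656,-.232,.05,.005,.02),('knob',.656,-.232,.05,.03,.06),('small',.656,.23,.04,.006,.06)]:
    P=X[near(x,y,r)&(X[...,2]>lo)&(X[...,2]<hi)];print(n,len(P),P.mean(0).round(4),*rect(P))
w=near(.45,.31,.15)&(im.min(-1)>110)
w=cv2.morphologyEx(w.astype(np.uint8),cv2.MORPH_OPEN,np.ones((3,3)))>0
P=X[w];print('caddy',len(P),np.median(P,0),*rect(P))
k=near(.455,-.29,.13)&(X[...,2]>.012);k=cv2.morphologyEx(k.astype(np.uint8),cv2.MORPH_OPEN,np.ones((3,3)))>0
P=X[k];print('drainer',len(P),np.median(P,0),*rect(P), np.linalg.lstsq(np.c_[P[:,:2],np.ones(len(P))],P[:,2],rcond=None)[0])
dark=near(.455,-.29,.13)&(im.max(-1)<45)&(X[...,2]>.008);print('dark',dark.sum())
E
```

```text
floor 0.0005986033098479705 0.0022464594295255485
soap 947 [0.4591 0.0766 0.0301] [459.8  76.9] [60.2 90.3] 2.881
round 494 [ 0.4592 -0.0887  0.0283] [459.8 -88.8] [56.9 57.9] 3.136
nail 558 [0.6537 0.0643 0.034 ] [655.4  64.4] [34.6 95. ] 2.912
scrubblock 681 [ 0.6627 -0.0826  0.0341] [665.1 -83.1] [ 51.9 109.6] 2.979
bar 303 [ 0.6639 -0.0827  0.0739] [665.4 -83. ] [ 15.7 103.6] 2.978
plugdisc 453 [ 0.661  -0.2339  0.0108] [ 652.6 -238.6] [84.5 88.7] 3.052
knob 51 [ 0.6619 -0.2344  0.0411] [ 662.6 -234.5] [16.  16.7] 0.44
small 202 [0.6664 0.2237 0.0144] [665. 225.] [36.6 43.9] 2.992
caddy 5137 [0.45189332 0.31492481 0.00456633] [453.5 315.8] [155.4 195.6] 1.39
drainer 4121 [ 0.45931917 -0.29250138  0.03184738] [ 458.6 -292.7] [136.9 166.4] 1.656 [ 0.23825668  0.0158453  -0.07252971]
dark 147
```

```bash
cat >> h.py <<'E'
def Rt(yaw,tilt=0):  # tool x at yaw; tilt: slope angle rising along +x(yaw)
    return (Ro.from_euler('z',yaw)*Ro.from_euler('y',-tilt)*Ro.from_euler('x',np.pi))
def plan(robot,wps):
    s=robot.read_state();p0=np.array(s['tool_pos']);R0=Ro.from_rotvec(s['orientation'])
    print('t',round(s['t'],2),'tcp',p0.round(4),'yaw',R0.as_matrix()[:2,0].round(3),'F',np.round(s['force'],1),'open',round(s['opening'],4),'q',np.round(s['q'],2))
    pp,pr=p0,R0
    for w in wps:
        p=np.array(w[:3]);r=Rt(*w[3:])
        n=max(np.linalg.norm(p-pp)/.0625,(pr.inv()*r).magnitude()/.187)
        print((R0.inv().apply(p-p0)).round(3).tolist(),(R0.inv()*r).as_rotvec().round(3).tolist(),'rows',round(n,1));pp,pr=p,r
E
python3 - <<'E'
from h import *
from plant import robot
a=cv2.imread('pics/top0.png');cv2.imwrite('pics/pick.png',cv2.resize(a[120:290,240:470],None,fx=3,fy=3,interpolation=2))
plan(robot,[(.43,-.3,.26,.085),(.6625,-.2342,.15,.085),(.6625,-.2342,.035,.085)])
E
```

```text
t 0.9 tcp [ 0.1864 -0.5703  0.2297] yaw [0.951 0.311] F [-0.3  0.2  0.4] open 0.0934 q [-1.34  0.13  1.49  0.    1.52 -0.09]
[0.316, -0.181, -0.03] [0.0, -0.0, 0.231] rows 5.8
[0.557, -0.172, 0.08] [0.0, -0.0, 0.231] rows 4.2
[0.557, -0.172, 0.195] [0.0, -0.0, 0.231] rows 1.8
```

View pics/pick.png

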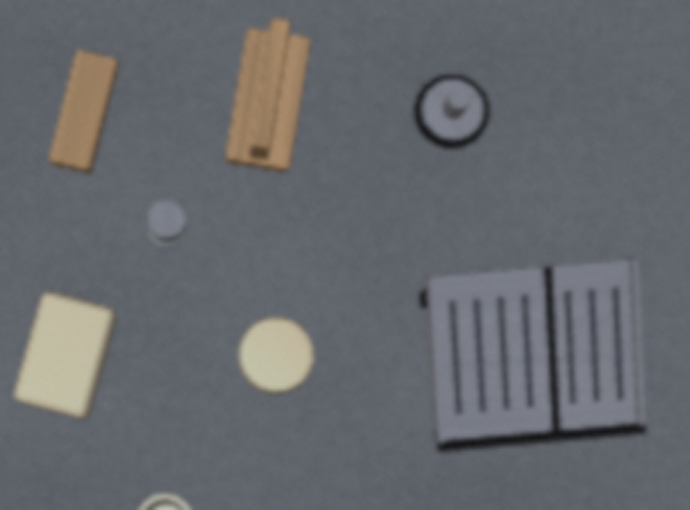

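Look-alikes (crop px): soap bar (65,353) rectangular ↔ round soap (277,353). Nail brush without handle (83,110) ↔ scrub brush with loop handle (268,95). Big plug (452,110), 62 mm ↔ small plug (`topc` 165,87), 40 mm. Steel drainer (535,355) ↔ pink one (`topc` 680,440). The choices match the descriptions and the measured sizes.

{"api": "move_arm", "payload": {"deltas": [0.316, -0.181, -0.03, 0, 0, 0.231, 1, 0.316, -0.181, -0.03, 0, 0, 0.231, 1, 0.316, -0.181, -0.03, 0, 0, 0.231, 1, 0.316, -0.181, -0.03, 0, 0, 0.231, 1, 0.316, -0.181, -0.03, 0, 0, 0.231, 1, 0.316, -0.181, -0.03, 0, 0, 0.231, 1, 0.316, -0.181, -0.03, 0, 0, 0.231, 1, 0.316, -0.181, -0.03, 0, 0, 0.231, 1], "squeeze": 20}}

```text
t: 1.9
tool_pos: [0.4304, -0.3003, 0.2596]
orientation: [3.138, 0.134, -0.001]
force: [-1.9, 0.2, -0.3]
opening: 0.093
gripper_force: 0.0
```

```bash
cat >> h.py <<'E'
def wrist(robot,name):
    s=robot.read_state();im,d=robot.read_camera('wrist');m=robot.camera_model('wrist');T=m['tool_from_camera']
    cv2.imwrite(f'pics/{name}.png',im[:,:,::-1])
    P=cloud(d,m['K'])@T[:3,:3].T+T[:3,3]
    return im.astype(int),d,Ro.from_rotvec(s['orientation']).apply(P.reshape(-1,3)).reshape(P.shape)+s['tool_pos']
E
python3 - <<'E'
from h import *
from plant import robot
im,d,X=wrist(robot,'w1')
x,y=X[...,0],X[...,1];ok=(d>0)
k=ok&(np.hypot(x-.455,y+.29)<.125)&(X[...,2]>.012)&(X[...,2]<.07)
k=cv2.morphologyEx(k.astype(np.uint8),cv2.MORPH_OPEN,np.ones((5,5)))>0
P=X[k];print(len(P),np.median(P,0),*rect(P),np.linalg.lstsq(np.c_[P[:,:2],np.ones(len(P))],P[:,2],rcond=None)[0])
dk=k&(im.max(-1)<50);Q=X[dk];c=np.array([.4586,-.2927]);R=np.array([[np.cos(.085),-np.sin(.085)],[np.sin(.085),np.cos(.085)]])
L=(Q[:,:2]-c)@R
rib=(abs(L[:,0])<45e-3)&(abs(L[:,1]+.013)<.012);lip=(L[:,0]<-.05)&(abs(L[:,1])<.07)
print('rib',rib.sum(),np.polyfit(L[rib,0],L[rib,1],1),'lip',lip.sum(),np.polyfit(L[lip,1],L[lip,0],1),np.percentile(L[lip,0],[2,50,98]),'z',np.percentile(Q[lip,2],[5,50,95]))
plan(robot,[(.6625,-.2342,.15,.085),(.6625,-.2342,.035,.085)])
E
```

```text
24823 [ 0.46848808 -0.28934494  0.03304772] [ 460.1 -289.9] [136.5 164.2] 1.659 [ 0.24189314  0.02209961 -0.07346384]
rib 242 [ 0.0015559  -0.01025956] lip 1194 [-0.00603948 -0.06040294] [-0.06483204 -0.0598838  -0.05740388] z [0.01715994 0.02330361 0.02540204]
t 1.95 tcp [ 0.43   -0.3007  0.2595] yaw [0.996 0.084] F [-0.5 -0.  -0.4] open 0.0931 q [-0.71 -0.08  1.65 -0.    1.57  0.78]
[0.237, -0.047, 0.109] [0.0, 0.0, -0.001] rows 4.2
[0.237, -0.047, 0.224] [0.0, 0.0, -0.001] rows 1.8
```

View pics/w1.png

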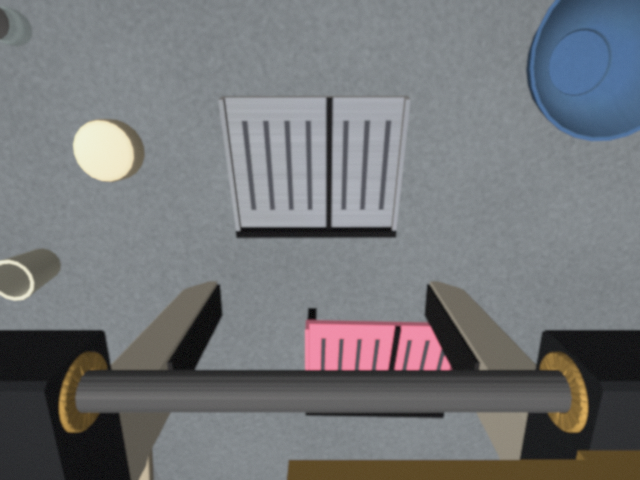

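Wrist view: steel drainer at (315,165), lip at bottom (315,232), rib at (328,165), wide bay on the left. Pink decoy (380,365). The pose agrees with the top fit: origin about (.461,-.290), yaw .086. Now the plug.

{"api": "move_arm", "payload": {"deltas": [0.237, -0.047, 0.11, 0, 0, 0, 0.6, 0.237, -0.047, 0.11, 0, 0, 0, 0.6, 0.237, -0.047, 0.11, 0, 0, 0, 0.6, 0.237, -0.047, 0.11, 0, 0, 0, 0.6, 0.237, -0.047, 0.11, 0, 0, 0, 0.6, 0.237, -0.047, 0.17, 0, 0, 0, 0.6, 0.237, -0.047, 0.21, 0, 0, 0, 0.6, 0.237, -0.047, 0.232, 0, 0, 0, 0.6, 0.237, -0.047, 0.232, 0, 0, 0, 0.6, 0.237, -0.047, 0.232, 0, 0, 0, 0, 0.237, -0.047, 0.232, 0, 0, 0, 0, 0.237, -0.047, 0.232, 0, 0, 0, 0], "squeeze": 20}}

```text
t: 3.45
tool_pos: [0.6637, -0.2336, 0.0294]
orientation: [3.138, 0.133, 0.004]
force: [-0.0, -0.0, 0.5]
opening: 0.0303
gripper_force: 0.0
```

{"api": "move_arm", "payload": {"deltas": [0, 0, 0, 0, 0, 0, 0, 0, 0, 0, 0, 0, 0, 0, 0, 0, 0, 0, 0, 0, 0, 0, 0, -0.04, 0, 0, 0, 0, 0, 0, -0.1, 0, 0, 0, 0, 0, 0, -0.13, 0, 0, 0, 0, 0, 0, -0.13, 0, 0, 0, 0]}}

```text
t: 4.32
tool_pos: [0.6645, -0.234, 0.1611]
orientation: [3.136, 0.133, 0.008]
force: [-0.1, -0.1, -1.6]
opening: 0.0176
gripper_force: 20.0
```

Run:
```python
from h import *
from plant import robot
c=np.array([.4535,.3155]);a=-.18
f=lambda x,y:c+np.array([np.cos(a)*x-np.sin(a)*y,np.sin(a)*x+np.cos(a)*y])
print(f(.024,-.042),f(0,.048))
x,y=f(.024,-.042)
plan(robot,[(x,y,.2,-.18),(x,y,.04,-.18),(x,y,.032,-.18)])
```

```text
[0.46959301 0.26988186] [0.46209342 0.3627245 ]
t 4.33 tcp [ 0.6645 -0.234   0.1611] yaw [0.996 0.085] F [-0.1 -0.1 -1.6] open 0.0176 q [-0.41  0.44  1.24  0.    1.45  1.07]
[-0.151, -0.518, -0.041] [0.002, -0.006, 0.265] rows 8.7
[-0.152, -0.519, 0.119] [0.002, -0.006, 0.265] rows 2.6
[-0.152, -0.519, 0.127] [0.002, -0.006, 0.265] rows 0.1
```

{"api": "move_arm", "payload": {"deltas": [-0.151, -0.518, -0.04, 0, 0, 0.265, 0, -0.151, -0.518, -0.04, 0, 0, 0.265, 0, -0.151, -0.518, -0.04, 0, 0, 0.265, 0, -0.151, -0.518, -0.04, 0, 0, 0.265, 0, -0.151, -0.518, -0.04, 0, 0, 0.265, 0, -0.151, -0.518, -0.04, 0, 0, 0.265, 0, -0.151, -0.518, -0.04, 0, 0, 0.265, 0, -0.151, -0.518, -0.04, 0, 0, 0.265, 0, -0.151, -0.518, -0.04, 0, 0, 0.265, 0, -0.151, -0.518, -0.04, 0, 0, 0.265, 0, -0.151, -0.518, -0.04, 0, 0, 0.265, 0]}}

```text
t: 5.7
tool_pos: [0.4675, 0.2693, 0.1953]
orientation: [3.127, -0.282, -0.004]
force: [-0.0, -0.9, -1.4]
opening: 0.0173
gripper_force: 20.0
```

Run:
```python
from h import *
from plant import robot
im,d,X=wrist(robot,'w2')
c=np.array([.4535,.3155]);a=-.18
f=lambda x,y:c+np.array([np.cos(a)*x-np.sin(a)*y,np.sin(a)*x+np.cos(a)*y])
w=(d>0)&(np.hypot(X[...,0]-c[0],X[...,1]-c[1])<.14)&(im.min(-1)>120)&(X[...,2]<.025)
w=cv2.morphologyEx(w.astype(np.uint8),cv2.MORPH_OPEN,np.ones((3,3)))>0
P=X[w];print(len(P),*rect(P))
# overlay model at fit
m=robot.camera_model('wrist');T=m['tool_from_camera'];s=robot.read_state()
o=im.astype(np.uint8)[:,:,::-1].copy()
for cx,cy,w_,h_ in [(0,.048,.14,.08),(.024,-.042,.092,.092),(-.048,-.042,.044,.092)]:
    q=np.array([[*f(cx+i*w_/2,cy+j*h_/2),.014] for i,j in [(1,1),(1,-1),(-1,-1),(-1,1)]])
    q=Ro.from_rotvec(s['orientation']).inv().apply(q-s['tool_pos']);q=(q-T[:3,3])@T[:3,:3]
    q=q@m['K'].T;q=(q[:,:2]/q[:,2:]).astype(np.int32);cv2.polylines(o,[q],True,(0,0,255),1)
cv2.imwrite('pics/w2o.png',o)
x,y=f(.024,-.042)
plan(robot,[(x,y,.06,-.18),(x,y,.032,-.18)])
```

```text
54618 [460.5 311.7] [263.8 279.7] 1.069
t 5.75 tcp [0.468  0.269  0.1958] yaw [ 0.984 -0.18 ] F [-0.3  0.1 -1.6] open 0.0173 q [ 0.43 -0.01  1.7  -0.    1.46  2.18]
[0.002, -0.001, 0.136] [0.002, 0.002, -0.001] rows 2.2
[0.002, -0.002, 0.164] [0.002, 0.002, -0.001] rows 0.4
```

View pics/w2o.png

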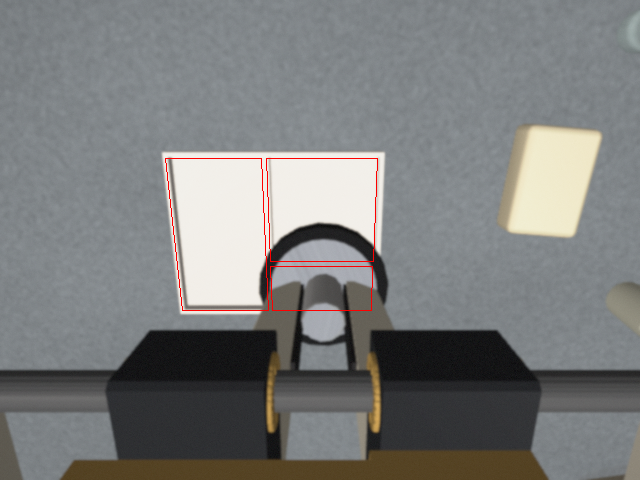

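The overlay matches the tray edges (square compartment at (325,205)), and the plug is held upright. Lower and release.

{"api": "move_arm", "payload": {"deltas": [0.002, -0.001, 0.06, 0, 0, 0, 0, 0.002, -0.001, 0.12, 0, 0, 0, 0, 0.002, -0.001, 0.15, 0, 0, 0, 0, 0.002, -0.001, 0.16, 0, 0, 0, 0, 0.002, -0.001, 0.164, 0, 0, 0, 0, 0.002, -0.001, 0.164, 0, 0, 0, 0, 0.002, -0.001, 0.164, 0, 0, 0, 0.5, 0.002, -0.001, 0.164, 0, 0, 0, 0.5, 0.002, -0.001, 0.164, 0, 0, 0, 0.5, 0.002, -0.001, 0.12, 0, 0, 0, 0.5, 0.002, -0.001, 0.06, 0, 0, 0, 0.5, 0.002, -0.001, 0, 0, 0, 0, 0.5]}}

```text
t: 7.25
tool_pos: [0.4701, 0.2706, 0.1993]
orientation: [3.129, -0.282, -0.001]
force: [0.9, 0.3, 1.1]
opening: 0.0464
gripper_force: 0.0
```

Run:
```python
from h import *
from plant import robot
# scrub: bar centre; top view
m=robot.camera_model('top')
im,d=robot.read_camera('top');X=cloud(d,m['K'],m['R'],m['t'])
P=X[(d>0)&(np.hypot(X[...,0]-.4696,X[...,1]-.27)<.05)&(X[...,2]>.03)&(X[...,2]<.07)];print('knob',len(P),P.mean(0) if len(P) else 0)
x,y,a=.6645,-.083,-.163
plan(robot,[(x,y,.2,a),(x,y,.13,a),(x,y,.060,a)])
```

```text
knob 0 0
t 7.3 tcp [0.4739 0.2724 0.2094] yaw [ 0.984 -0.179] F [2.5 0.9 7.2] open 0.0464 q [ 0.43 -0.02  1.68 -0.    1.47  2.18]
[0.251, 0.316, 0.01] [-0.007, -0.01, -0.017] rows 6.5
[0.25, 0.316, 0.08] [-0.007, -0.01, -0.017] rows 1.1
[0.25, 0.317, 0.15] [-0.007, -0.01, -0.017] rows 1.1
```

{"api": "move_arm", "payload": {"deltas": [0.254, 0.318, 0.02, 0, 0, -0.017, 0.6, 0.254, 0.318, 0.02, 0, 0, -0.017, 0.6, 0.254, 0.318, 0.02, 0, 0, -0.017, 0.6, 0.254, 0.318, 0.02, 0, 0, -0.017, 0.6, 0.254, 0.318, 0.02, 0, 0, -0.017, 0.6, 0.254, 0.318, 0.02, 0, 0, -0.017, 0.6, 0.254, 0.318, 0.02, 0, 0, -0.017, 0.6, 0.254, 0.318, 0.02, 0, 0, -0.017, 0.6, 0.254, 0.318, 0.02, 0, 0, -0.017, 0.6, 0.254, 0.318, 0.02, 0, 0, -0.017, 0.6]}}

```text
t: 8.55
tool_pos: [0.6632, -0.0862, 0.1779]
orientation: [-3.131, 0.254, -0.0]
force: [0.2, 0.6, 0.4]
opening: 0.056
gripper_force: 0.0
```

Run:
```python
from h import *
from plant import robot
im,d,X=wrist(robot,'w3')
P=X[(d>0)&(np.hypot(X[...,0]-.6645,X[...,1]+.083)<.08)&(X[...,2]>.055)&(X[...,2]<.085)];print('bar',len(P),P.mean(0),*rect(P))
x,y,a=.6645,-.083,-.163
plan(robot,[(x,y,.13,a),(x,y,.058,a)])
```

```text
bar 3437 [ 0.67242623 -0.08189763  0.07347564] [668.1 -81.1] [ 16.  103.4] 2.979
t 8.6 tcp [ 0.6632 -0.0862  0.178 ] yaw [ 0.987 -0.161] F [ 0.6  0.3 -0.4] open 0.0558 q [-0.21  0.34  1.34  0.    1.46  1.53]
[0.001, -0.003, 0.048] [-0.0, -0.0, 0.001] rows 0.8
[0.001, -0.003, 0.12] [-0.0, -0.0, 0.001] rows 1.2
```

View pics/w3.png

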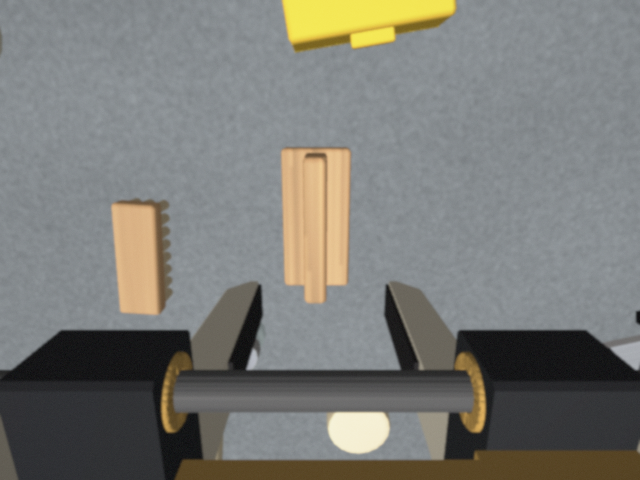

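Wrist view: bar at (316,227) between the fingers, nothing in the way. Grip it.

{"api": "move_arm", "payload": {"deltas": [0.003, -0.004, 0.05, 0, 0, 0, 0.6, 0.003, -0.004, 0.09, 0, 0, 0, 0.6, 0.003, -0.004, 0.119, 0, 0, 0, 0.6, 0.003, -0.004, 0.119, 0, 0, 0, 0.6, 0.003, -0.004, 0.119, 0, 0, 0, 0, 0.003, -0.004, 0.119, 0, 0, 0, 0, 0.003, -0.004, 0.119, 0, 0, 0, 0, 0.003, -0.004, 0.119, 0, 0, 0, 0, 0.003, -0.004, 0.119, 0, 0, 0, 0], "squeeze": 30}}

```text
t: 9.72
tool_pos: [0.6672, -0.0841, 0.059]
orientation: [-3.131, 0.256, -0.001]
force: [-0.9, 0.1, 1.8]
opening: 0.0162
gripper_force: 30.0
```

Run:
```python
from h import *
from plant import robot
x,y,a=.462,.3627,-.18
plan(robot,[(.6665,-.082,.17,-.163),(x,y,.17,a),(x,y,.07,a)])
```

```text
t 9.72 tcp [ 0.6672 -0.0841  0.059 ] yaw [ 0.987 -0.163] F [-0.9  0.1  1.8] open 0.0162 q [-0.2   0.45  1.42  0.    1.27  1.53]
[-0.001, -0.002, -0.111] [-0.0, -0.0, -0.0] rows 1.8
[-0.275, -0.408, -0.111] [-0.0, -0.0, 0.017] rows 7.8
[-0.275, -0.408, -0.011] [-0.0, -0.0, 0.017] rows 1.6
```

{"api": "move_arm", "payload": {"deltas": [0, -0.002, -0.06, 0, 0, 0, 0, 0, -0.002, -0.111, 0, 0, 0, 0, -0.275, -0.408, -0.111, 0, 0, 0.017, 0, -0.275, -0.408, -0.111, 0, 0, 0.017, 0, -0.275, -0.408, -0.111, 0, 0, 0.017, 0, -0.275, -0.408, -0.111, 0, 0, 0.017, 0, -0.275, -0.408, -0.111, 0, 0, 0.017, 0, -0.275, -0.408, -0.111, 0, 0, 0.017, 0, -0.275, -0.408, -0.111, 0, 0, 0.017, 0, -0.275, -0.408, -0.111, 0, 0, 0.017, 0, -0.275, -0.408, -0.111, 0, 0, 0.017, 0, -0.275, -0.408, -0.111, 0, 0, 0.017, 0]}}

```text
t: 11.22
tool_pos: [0.4618, 0.3626, 0.1692]
orientation: [3.128, -0.281, -0.001]
force: [0.3, -0.8, -1.3]
opening: 0.0156
gripper_force: 30.0
```

Run:
```python
from h import *
from plant import robot
wrist(robot,'w4')
x,y,a=.462,.3627,-.18
plan(robot,[(x,y,.12,a),(x,y,.0635,a)])
```

```text
t 11.28 tcp [0.4623 0.3621 0.1693] yaw [ 0.984 -0.18 ] F [ 0.  -0.5 -1.4] open 0.0158 q [ 0.58  0.13  1.6  -0.    1.41  2.33]
[-0.0, -0.001, 0.049] [0.001, 0.0, -0.001] rows 0.8
[-0.0, -0.001, 0.106] [0.001, 0.0, -0.001] rows 0.9
```

View pics/w4.png

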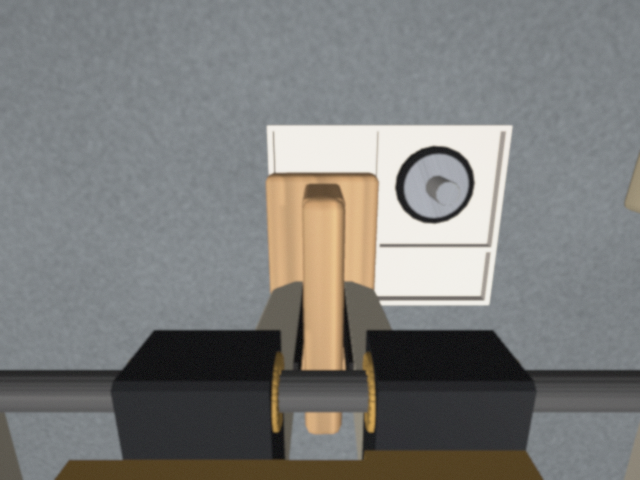

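The plug sits mid-compartment, and the brush is held straight above the long compartment. Lower it.

{"api": "move_arm", "payload": {"deltas": [0, -0.001, 0.05, 0, 0, 0, 0, 0, -0.001, 0.085, 0, 0, 0, 0, 0, -0.001, 0.1, 0, 0, 0, 0, 0, -0.001, 0.106, 0, 0, 0, 0, 0, -0.001, 0.107, 0, 0, 0, 0, 0, -0.001, 0.107, 0, 0, 0, 0, 0, -0.001, 0.107, 0, 0, 0, 0.5, 0, -0.001, 0.107, 0, 0, 0, 0.5, 0, -0.001, 0.107, 0, 0, 0, 0.5, 0, -0.001, 0.07, 0, 0, 0, 0.5, 0, -0.001, 0.02, 0, 0, 0, 0.5, 0, -0.001, 0.01, 0, 0, 0, 1]}}

```text
t: 12.78
tool_pos: [0.4643, 0.3655, 0.1645]
orientation: [-3.124, 0.282, -0.009]
force: [0.8, 0.4, -0.1]
opening: 0.0524
gripper_force: 0.0
```

Run:
```python
from h import *
from plant import robot
x,y,a=.655,.0645,-.229
plan(robot,[(x,y,.16,a)])
```

```text
t 12.78 tcp [0.4643 0.3655 0.1645] yaw [ 0.984 -0.179] F [ 0.8  0.4 -0.1] open 0.0524 q [0.58 0.14 1.6  0.   1.4  2.33]
[0.242, 0.262, 0.004] [-0.005, -0.005, 0.049] rows 5.7
```

{"api": "move_arm", "payload": {"deltas": [0.244, 0.26, 0, 0, 0, 0.049, 0.6, 0.244, 0.26, 0, 0, 0, 0.049, 0.6, 0.244, 0.26, 0, 0, 0, 0.049, 0.6, 0.244, 0.26, 0, 0, 0, 0.049, 0.6, 0.244, 0.26, 0, 0, 0, 0.049, 0.6, 0.244, 0.26, 0, 0, 0, 0.049, 0.6, 0.244, 0.26, 0, 0, 0, 0.049, 0.6, 0.244, 0.26, 0, 0, 0, 0.049, 0.6, 0.244, 0.26, 0, 0, 0, 0.049, 0.6]}}

```text
t: 13.9
tool_pos: [0.6549, 0.066, 0.1593]
orientation: [-3.121, 0.357, 0.001]
force: [0.5, 0.4, 0.4]
opening: 0.0557
gripper_force: 0.0
```

Run:
```python
from h import *
from plant import robot
im,d,X=wrist(robot,'w5')
P=X[(d>0)&(np.hypot(X[...,0]-.655,X[...,1]-.0645)<.07)&(X[...,2]>.028)&(X[...,2]<.042)];print('nail',len(P),P.mean(0),*rect(P))
x,y,a=.655,.0645,-.229
plan(robot,[(x,y,.08,a),(x,y,.025,a)])
m=robot.camera_model('top')
im,d=robot.read_camera('top');X=cloud(d,m['K'],m['R'],m['t'])
for n,x,y,lo,hi in [('bar',.462,.363,.06,.1),('knob',.47,.27,.035,.07)]:
    P=X[(d>0)&(np.hypot(X[...,0]-x,X[...,1]-y)<.07)&(X[...,2]>lo)&(X[...,2]<hi)];print(n,len(P),P.mean(0),*rect(P))
```

```text
nail 5687 [0.66038327 0.06589198 0.03401943] [657.9  66.5] [34.  93.4] 2.909
t 13.95 tcp [0.655  0.066  0.1595] yaw [ 0.974 -0.225] F [ 0.1  0.8 -0.4] open 0.0556 q [0.02 0.33 1.39 0.   1.42 1.82]
[0.0, 0.001, 0.08] [-0.0, 0.0, 0.002] rows 1.3
[0.0, 0.001, 0.135] [-0.0, 0.0, 0.002] rows 0.9
bar 390 [0.46055745 0.36148048 0.07614982] [461.3 363.1] [ 18.6 103. ] 2.973
knob 101 [0.47700634 0.29828162 0.04194087] [483.3 300.5] [45.7 80.1] 1.658
```

Scrub brush checks at (.461,.363) as wanted. Now the nail brush.

{"api": "move_arm", "payload": {"deltas": [0.002, 0, 0.06, 0, 0, 0, 0.6, 0.002, 0, 0.11, 0, 0, 0, 0.6, 0.002, 0, 0.13, 0, 0, 0, 0.6, 0.002, 0, 0.136, 0, 0, 0, 0.6, 0.002, 0, 0.136, 0, 0, 0, 0.6, 0.002, 0, 0.136, 0, 0, 0, 0, 0.002, 0, 0.136, 0, 0, 0, 0, 0.002, 0, 0.136, 0, 0, 0, 0, 0.002, 0, 0.136, 0, 0, 0, 0], "squeeze": 25}}

```text
t: 15.12
tool_pos: [0.6584, 0.0642, 0.0249]
orientation: [-3.121, 0.359, -0.003]
force: [-1.1, 0.1, 6.5]
opening: 0.0341
gripper_force: 25.0
```

```bash
cat >> h.py <<'E'
def drain(x,y,h,C=(.461,-.290),a=.086,s=np.radians(15)):
    # TCP for object whose origin is at drainer (x,y) on slope, TCP h above the underside along normal
    zs=.014+(x+.062)*np.tan(s);l=np.array([x-h*np.sin(s),y,zs+h*np.cos(s)])
    w=Ro.from_euler('z',a).apply(l)+[*C,0];return (*w,a,s)
E
python3 - <<'E'
from h import *
from plant import robot
s=robot.read_state();h=s['tool_pos'][2];print(h)
plan(robot,[(.657,.066,.13,-.229),drain(-.0116,-.047,h+.08),drain(-.0116,-.047,h+.001)])
E
```

```text
0.02487784433298354
t 15.12 tcp [0.6584 0.0642 0.0249] yaw [ 0.974 -0.227] F [-1.1  0.1  6.5] open 0.0341 q [0.02 0.46 1.48 0.   1.2  1.82]
[-0.002, -0.002, -0.105] [-0.001, -0.002, -0.0] rows 1.7
[-0.134, 0.446, -0.104] [0.041, 0.258, -0.313] rows 7.5
[-0.115, 0.44, -0.028] [0.041, 0.258, -0.313] rows 1.3
```

{"api": "move_arm", "payload": {"deltas": [0, 0, -0.06, 0, 0, 0, 0, 0, 0, -0.105, 0, 0, 0, 0, -0.134, 0.446, -0.105, 0.041, 0.258, -0.313, 0, -0.134, 0.446, -0.105, 0.041, 0.258, -0.313, 0, -0.134, 0.446, -0.105, 0.041, 0.258, -0.313, 0, -0.134, 0.446, -0.105, 0.041, 0.258, -0.313, 0, -0.134, 0.446, -0.105, 0.041, 0.258, -0.313, 0, -0.134, 0.446, -0.105, 0.041, 0.258, -0.313, 0, -0.134, 0.446, -0.105, 0.041, 0.258, -0.313, 0, -0.134, 0.446, -0.105, 0.041, 0.258, -0.313, 0, -0.134, 0.446, -0.105, 0.041, 0.258, -0.313, 0, -0.134, 0.446, -0.105, 0.041, 0.258, -0.313, 0]}}

```text
t: 16.62
tool_pos: [0.4257, -0.3392, 0.1283]
orientation: [-3.1, -0.132, -0.405]
force: [0.3, 0.8, -0.9]
opening: 0.0337
gripper_force: 25.0
```

Run:
```python
from h import *
from plant import robot
im,d,X=wrist(robot,'w6')
h=.0249
plan(robot,[drain(-.0116,-.047,h+.08),drain(-.0116,-.047,h+.02),drain(-.0116,-.047,h+.001)])
m=robot.camera_model('wrist');T=m['tool_from_camera'];s=robot.read_state()
o=im.astype(np.uint8)[:,:,::-1].copy()
for cx,cy,w_,h_ in [(.0005,.034,.125,.088),(.0005,-.047,.125,.062)]:
    q=np.array([drain(cx+i*w_/2,cy+j*h_/2,0)[:3] for i,j in [(1,1),(1,-1),(-1,-1),(-1,1)]])
    q=Ro.from_rotvec(s['orientation']).inv().apply(q-s['tool_pos']);q=(q-T[:3,3])@T[:3,:3]
    q=q@m['K'].T;q=(q[:,:2]/q[:,2:]).astype(np.int32);cv2.polylines(o,[q],True,(0,0,255),1)
cv2.imwrite('pics/w6o.png',o)
```

```text
t 16.68 tcp [ 0.426  -0.3389  0.1284] yaw [0.963 0.083] F [-0.4  0.5 -0.9] open 0.0333 q [-0.91 -0.11  1.94  0.24  1.18  0.49]
[0.0, 0.001, -0.0] [-0.001, 0.002, 0.0] rows 0.0
[0.001, 0.001, 0.06] [-0.001, 0.002, 0.0] rows 1.0
[0.001, 0.001, 0.079] [-0.001, 0.002, 0.0] rows 0.3
```

View pics/w6o.png

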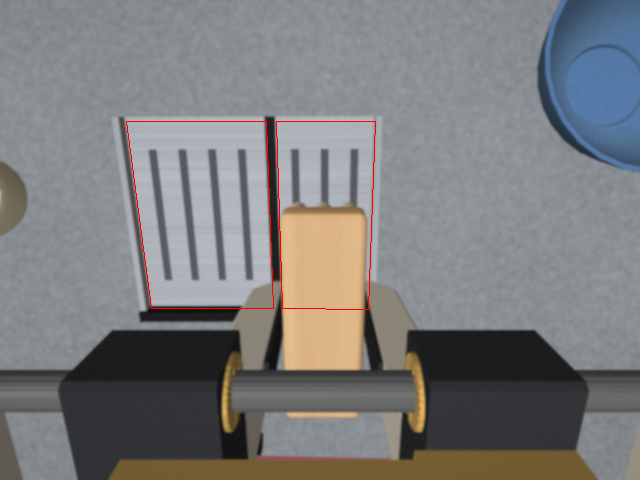

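The drainer overlay agrees within 2–3 mm, and the nail brush sits above the narrow bay (323,290). Lower along the slope normal.

{"api": "move_arm", "payload": {"deltas": [-0.001, 0, 0.04, 0, 0, 0, 0, -0.001, 0, 0.06, 0, 0, 0, 0, -0.001, 0, 0.07, 0, 0, 0, 0, -0.001, 0, 0.076, 0, 0, 0, 0, -0.001, 0, 0.078, 0, 0, 0, 0]}}

```text
t: 17.3
tool_pos: [0.4452, -0.3381, 0.0534]
orientation: [-3.102, -0.134, -0.406]
force: [-0.4, -0.0, -0.6]
opening: 0.0339
gripper_force: 25.0
```

Run:
```python
from h import *
from plant import robot
plan(robot,[drain(-.0136,-.047,.0249)])
```

```text
t 17.3 tcp [ 0.4452 -0.3381  0.0534] yaw [0.963 0.083] F [-0.4 -0.  -0.6] open 0.0339 q [-0.88  0.02  1.96  0.25  1.02  0.48]
[-0.001, 0.0, 0.002] [0.0, 0.001, 0.0] rows 0.0
```

{"api": "move_arm", "payload": {"deltas": [0, 0, 0.002, 0, 0, 0, 0, 0, 0, 0.003, 0, 0, 0, 0, 0, 0, 0.003, 0, 0, 0, 0]}}

```text
t: 17.68
tool_pos: [0.4456, -0.3385, 0.0506]
orientation: [-3.102, -0.133, -0.407]
force: [-1.0, -0.1, 0.5]
opening: 0.0337
gripper_force: 25.0
```

{"api": "move_arm", "payload": {"deltas": [0, 0, 0.001, 0, 0, 0, 0, 0, 0, 0.001, 0, 0, 0, 0.5, 0, 0, 0.001, 0, 0, 0, 0.5, 0, 0, 0.001, 0, 0, 0, 0.5, 0, 0, -0.03, 0, 0, 0, 0.5, 0, 0, -0.08, 0, 0, 0, 0.6, 0, 0, -0.12, 0, 0, 0, 0.8, 0, 0, -0.12, 0, 0, 0, 0.8]}}

```text
t: 18.68
tool_pos: [0.4159, -0.3429, 0.1704]
orientation: [-3.106, -0.133, -0.413]
force: [0.7, 0.3, -0.4]
opening: 0.0707
gripper_force: 0.0
```

Run:
```python
from h import *
from plant import robot
im,d,X=wrist(robot,'w7')
C=np.array([.461,-.289,0]);L=Ro.from_euler('z',-.086).apply((X-C).reshape(-1,3)).reshape(X.shape)
n=np.array([-np.sin(np.pi/12),0,np.cos(np.pi/12)]);H=(L-[-.062,0,.014])@n
k=(d>0)&(np.abs(L[...,1]+.047)<.035)&(np.abs(L[...,0])<.08)&(H>.026)&(H<.042)
P=L[k];print(len(P),np.median(H[k]),*rect(P))
Q=L[k];print(np.linalg.lstsq(np.c_[Q[:,:2],np.ones(len(Q))],Q[:,2],rcond=None)[0],'expected top centre x', -.0126-.034*np.sin(np.pi/12))
x,y,a=.460,.077,-.26
plan(robot,[(x,y,.16,a)])
```

```text
6015 0.03354835251063222 [-22.1 -48.1] [34.1 90.9] 3.141
[0.26642637 0.00329099 0.0653841 ] expected top centre x -0.021399847533485707
t 18.73 tcp [ 0.4153 -0.3418  0.1678] yaw [0.962 0.083] F [-0.8 -0.3 -0.9] open 0.073 q [-0.94 -0.17  1.92  0.23  1.26  0.49]
[0.076, -0.414, 0.027] [-0.042, -0.26, 0.343] rows 6.7
```

View pics/w7.png

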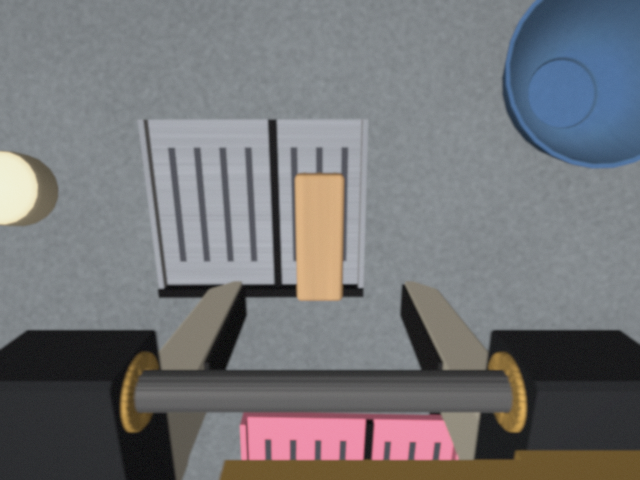

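The nail brush lies flat in the narrow bay (320,237): slope .266, x about −.013, y −.048. Now the soap bar.

{"api": "move_arm", "payload": {"deltas": [0.076, -0.414, 0.027, -0.042, -0.26, 0.343, 0.9, 0.076, -0.414, 0.027, -0.042, -0.26, 0.343, 0.9, 0.076, -0.414, 0.027, -0.042, -0.26, 0.343, 0.9, 0.076, -0.414, 0.027, -0.042, -0.26, 0.343, 0.9, 0.076, -0.414, 0.027, -0.042, -0.26, 0.343, 0.9, 0.076, -0.414, 0.027, -0.042, -0.26, 0.343, 0.9, 0.076, -0.414, 0.027, -0.042, -0.26, 0.343, 0.9, 0.076, -0.414, 0.027, -0.042, -0.26, 0.343, 0.9, 0.076, -0.414, 0.027, -0.042, -0.26, 0.343, 0.9, 0.076, -0.414, 0.027, -0.042, -0.26, 0.343, 0.9]}}

```text
t: 19.98
tool_pos: [0.4591, 0.0773, 0.1588]
orientation: [-3.113, 0.407, 0.006]
force: [-0.5, -0.9, 0.6]
opening: 0.0836
gripper_force: 0.0
```

Run:
```python
from h import *
from plant import robot
im,d,X=wrist(robot,'w8')
P=X[(d>0)&(np.hypot(X[...,0]-.46,X[...,1]-.077)<.07)&(X[...,2]>.024)&(X[...,2]<.036)];print('soap',len(P),P.mean(0),*rect(P))
x,y,a=.46,.077,-.26
plan(robot,[(x,y,.08,a),(x,y,.023,a)])
```

```text
soap 9096 [0.46487782 0.07841013 0.02980697] [462.5  79.1] [59.9 88.4] 2.882
t 20.02 tcp [0.4593 0.0771 0.159 ] yaw [ 0.966 -0.258] F [ 1.1 -0.2 -0.1] open 0.0834 q [ 0.05 -0.19  1.94  0.    1.4   1.89]
[0.001, 0.0, 0.079] [-0.002, 0.004, -0.001] rows 1.3
[0.001, 0.0, 0.136] [-0.002, 0.004, -0.001] rows 0.9
```

{"api": "move_arm", "payload": {"deltas": [0.002, -0.001, 0.06, 0, 0, 0, 0.9, 0.002, -0.001, 0.11, 0, 0, 0, 0.9, 0.002, -0.001, 0.13, 0, 0, 0, 0.9, 0.002, -0.001, 0.136, 0, 0, 0, 0.9, 0.002, -0.001, 0.136, 0, 0, 0, 0.9, 0.002, -0.001, 0.136, 0, 0, 0, 0, 0.002, -0.001, 0.136, 0, 0, 0, 0, 0.002, -0.001, 0.136, 0, 0, 0, 0, 0.002, -0.001, 0.136, 0, 0, 0, 0], "squeeze": 30}}

```text
t: 21.15
tool_pos: [0.462, 0.0795, 0.0243]
orientation: [-3.112, 0.405, 0.002]
force: [-1.3, -0.8, 5.7]
opening: 0.0596
gripper_force: 30.0
```

Run:
```python
from h import *
from plant import robot
s=robot.read_state();h=s['tool_pos'][2];print(h)
kw=dict(C=(.461,-.289))
plan(robot,[(.4615,.078,.13,-.26),drain(-.0145,.034,h+.08,**kw),drain(-.0145,.034,h+.001,**kw)])
```

```text
0.024318971523621828
t 21.15 tcp [0.462  0.0795 0.0243] yaw [ 0.967 -0.256] F [-1.3 -0.8  5.7] open 0.0596 q [ 0.06 -0.01  2.04  0.    1.12  1.89]
[-0.0, 0.001, -0.106] [-0.003, 0.002, 0.001] rows 1.7
[0.043, 0.338, -0.104] [0.042, 0.26, -0.343] rows 5.4
[0.062, 0.332, -0.028] [0.042, 0.26, -0.343] rows 1.3
```

{"api": "move_arm", "payload": {"deltas": [0, 0, -0.06, 0, 0, 0, 0, 0, 0, -0.106, 0, 0, 0, 0, 0.043, 0.338, -0.105, 0.042, 0.26, -0.343, 0, 0.043, 0.338, -0.105, 0.042, 0.26, -0.343, 0, 0.043, 0.338, -0.105, 0.042, 0.26, -0.343, 0, 0.043, 0.338, -0.105, 0.042, 0.26, -0.343, 0, 0.043, 0.338, -0.105, 0.042, 0.26, -0.343, 0, 0.043, 0.338, -0.105, 0.042, 0.26, -0.343, 0, 0.043, 0.338, -0.105, 0.042, 0.26, -0.343, 0, 0.043, 0.338, -0.105, 0.042, 0.26, -0.343, 0]}}

```text
t: 22.4
tool_pos: [0.4161, -0.258, 0.1269]
orientation: [-3.1, -0.131, -0.404]
force: [0.3, -1.0, -1.4]
opening: 0.0596
gripper_force: 30.0
```

Run:
```python
from h import *
from plant import robot
wrist(robot,'w9')
kw=dict(C=(.461,-.289));h=.0243
plan(robot,[drain(-.0145,.034,h+.02,**kw),drain(-.0145,.034,h,**kw)])
```

```text
t 22.45 tcp [ 0.4164 -0.2575  0.127 ] yaw [0.963 0.083] F [-0.  -0.1 -1.9] open 0.06 q [-0.81 -0.3   2.11  0.22  1.18  0.6 ]
[0.0, 0.001, 0.06] [-0.001, 0.002, -0.0] rows 1.0
[0.001, 0.001, 0.08] [-0.001, 0.002, -0.0] rows 0.3
```

View pics/w9.png

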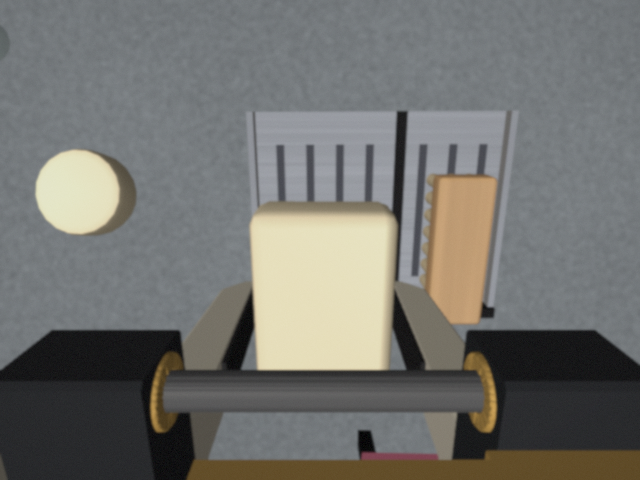

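The soap is above the wide bay, with clearance to the brush. Lower.

{"api": "move_arm", "payload": {"deltas": [0, 0.001, 0.04, 0, 0, 0, 0, 0, 0.001, 0.06, 0, 0, 0, 0, 0, 0.001, 0.07, 0, 0, 0, 0, 0, 0.001, 0.077, 0, 0, 0, 0, 0, 0.001, 0.079, 0, 0, 0, 0, 0, 0.001, 0.081, 0, 0, 0, 0, 0, 0.001, 0.081, 0, 0, 0, 0]}}

```text
t: 23.32
tool_pos: [0.4378, -0.2582, 0.05]
orientation: [-3.102, -0.133, -0.407]
force: [-0.5, 0.1, -0.1]
opening: 0.0597
gripper_force: 30.0
```

{"api": "move_arm", "payload": {"deltas": [0, 0, 0.001, 0, 0, 0, 0, 0, 0, 0.001, 0, 0, 0, 0.78, 0, 0, 0.001, 0, 0, 0, 0.78, 0, 0, 0.001, 0, 0, 0, 0.78, 0, 0, -0.03, 0, 0, 0, 0.78, 0, 0, -0.08, 0, 0, 0, 0.78, 0, 0, -0.13, 0, 0, 0, 0.78, 0, 0, -0.13, 0, 0, 0, 0.78, 0, 0, -0.13, 0, 0, 0, 0.78]}}

```text
t: 24.45
tool_pos: [0.404, -0.2607, 0.1747]
orientation: [-3.101, -0.132, -0.406]
force: [-0.3, 0.6, -0.7]
opening: 0.0722
gripper_force: 0.0
```

Run:
```python
from h import *
from plant import robot
im,d,X=wrist(robot,'w10')
C=np.array([.461,-.289,0]);n=np.array([-np.sin(np.pi/12),0,np.cos(np.pi/12)])
def chk(X,d,tag):
    L=Ro.from_euler('z',-.086).apply((X-C).reshape(-1,3)).reshape(X.shape);H=(L-[-.062,0,.014])@n
    for nm,y,h in [('soap',.034,.03),('nail',-.047,.034)]:
        k=(d>0)&(np.abs(L[...,1]-y)<.04)&(np.abs(L[...,0])<.08)&(abs(H-h)<.007)
        Q=L[k];r=rect(Q);print(tag,nm,len(Q),'H',np.median(H[k]),'origin x',r[0][0]+h*1000*.259,'y',r[0][1],r[1],r[2],np.linalg.lstsq(np.c_[Q[:,:2],np.ones(len(Q))],Q[:,2],rcond=None)[0][:2])
chk(X,d,'wrist')
im,d=robot.read_camera('top');m=robot.camera_model('top');X=cloud(d,m['K'],m['R'],m['t']);chk(X,d,'top')
cv2.imwrite('pics/top9.png',cv2.resize(im[110:300,110:490,::-1],None,fx=2,fy=2,interpolation=2))
for nm,x,y,r,lo,hi in [('bar',.462,.363,.07,.06,.1),('knob',.47,.27,.03,.03,.07),('disc',.47,.27,.04,.012,.022),('round',.46,-.088,.05,.02,.04),('small',.666,.224,.04,.006,.06)]:
    P=X[(d>0)&(np.hypot(X[...,0]-x,X[...,1]-y)<r)&(X[...,2]>lo)&(X[...,2]<hi)];print(nm,len(P),P.mean(0) if len(P) else '')
print(robot.read_state()['t'])
```

```text
wrist soap 9423 H 0.0294828105149646 origin x -12.629999999999999 y 32.6 [60.1 86.5] 3.14 [0.26104888 0.00128873]
wrist nail 5739 H 0.03340085492575569 origin x -13.193999999999999 y -48.0 [34.5 91.1] 3.142 [ 0.26465154 -0.02364985]
top soap 554 H 0.030358703491876762 origin x -3.829999999999999 y 31.5 [61.1 66.7] 3.119 [ 0.25013555 -0.00929462]
top nail 362 H 0.034584373481476416 origin x 3.9060000000000006 y -49.3 [34.6 53.6] 3.125 [ 0.26020236 -0.02113893]
bar 386 [0.46051242 0.36149937 0.07633441]
knob 59 [0.47153392 0.2670715  0.04471875]
disc 396 [0.47175366 0.26678964 0.01495459]
round 493 [ 0.45939222 -0.088741    0.02808492]
small 202 [0.66632329 0.22325701 0.01448116]
24.55
```

View pics/top9.png

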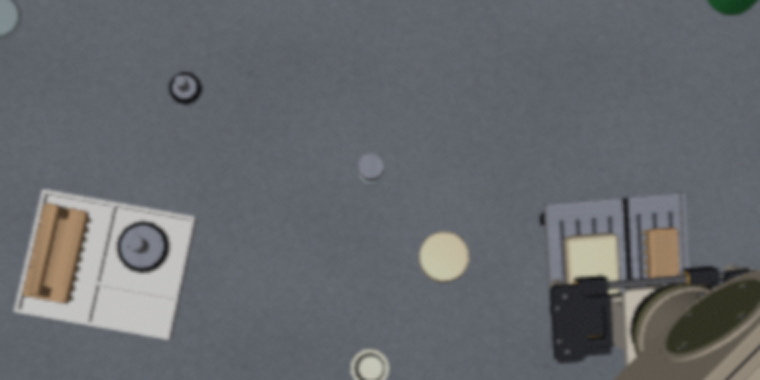

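View pics/w10.png

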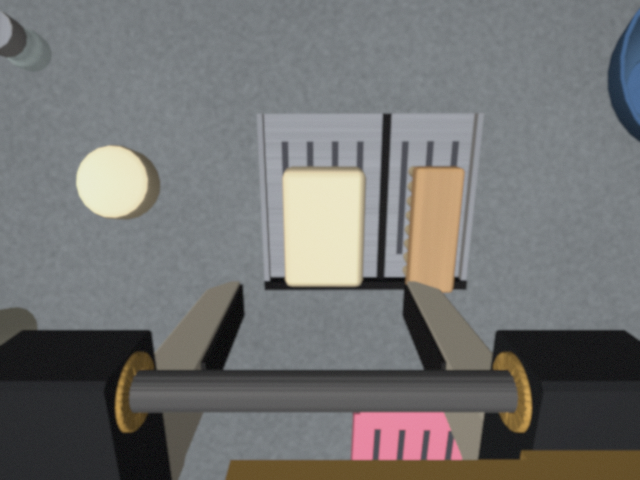

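Final view: soap (325,227) and nail brush (435,230) lie flat in their bays. The dish kit is in place and the spares have not moved.

```bash
python3 -c "
from plant import robot
print(robot.close_job())"
```

```text
the job is handed in; nothing more can be done
None
```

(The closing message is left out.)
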